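# Ready the stein crate for shipping

### The job

Get the sloping packing crate ready to ship: each of its four cells must hold a stein with a pewter lid, standing squarely on the crate's floor with its handle upslope. Take out the stein without a lid that was put in the crate by mistake and stand it upright on the wooden block, where its lid will be mounted, and fill the open cells with the lidded steins from the ware board. The steins are fragile, so set them down without dropping them, and leave the steins that are already right, the other lidless one and the things around them in their places.

Things in the scene. Friction and masses are not known exactly. Their poses are not given: they have to be found in the camera images.
- crate_lidded_a: White-blue stein, domed pewter lid (fixed shut). Body 60 mm diameter from 12 to 100 mm height, foot 70 mm diameter, 12 mm high; lid 65 mm diameter at 100-105 mm, then narrowing to the top at 126 mm; 0.3-0.5 kg. Origin: centre of underside, z up its axis, x to the handle (12 mm thick, out to 64 mm, height 22-90 mm; thumb-lift over it to 120 mm). Starts in a crate cell.
- crate_lidded_b: White-blue stein, spired pewter lid (fixed shut). Body 60 mm diameter from 12 to 100 mm height, foot 70 mm diameter, 12 mm high; lid 65 mm diameter at 100-105 mm, then narrowing to the top at 126 mm; 0.3-0.5 kg. Origin: centre of underside, z up its axis, x to the handle (12 mm thick, out to 64 mm, height 22-90 mm; thumb-lift over it to 120 mm). Starts in a crate cell.
- crate_lidless: The same stein without a lid: open mouth at 100 mm height, walls 4.5 mm, brown inside floor. Body 60 mm diameter, foot 70 mm diameter and 12 mm high, same handle (to x), 0.24-0.38 kg. Origin: centre of underside, z up its axis. Starts in one of the crate's cells, handle upslope.
- spare_dome: White-blue stein, domed pewter lid (fixed shut). Body 60 mm diameter from 12 to 100 mm height, foot 70 mm diameter, 12 mm high; lid 65 mm diameter at 100-105 mm, then narrowing to the top at 126 mm; 0.3-0.5 kg. Origin: centre of underside, z up its axis, x to the handle (12 mm thick, out to 64 mm, height 22-90 mm; thumb-lift over it to 120 mm). Starts on ware board.
- spare_spire: White-blue stein, spired pewter lid (fixed shut). Body 60 mm diameter from 12 to 100 mm height, foot 70 mm diameter, 12 mm high; lid 65 mm diameter at 100-105 mm, then narrowing to the top at 126 mm; 0.3-0.5 kg. Origin: centre of underside, z up its axis, x to the handle (12 mm thick, out to 64 mm, height 22-90 mm; thumb-lift over it to 120 mm). Starts on ware board.
- board_lidless: The same stein without a lid: open mouth at 100 mm height, walls 4.5 mm, brown inside floor. Body 60 mm diameter, foot 70 mm diameter and 12 mm high, same handle (to x), 0.24-0.38 kg. Origin: centre of underside, z up its axis. Starts on ware board.
- crate: Light-wood crate, four cells in a row, fixed on a stand to the robot's left or right. Origin: middle of the row on the inside floor, 140 mm above the bench; y along the row, x up the slope, away from the robot; z square to the floor, 0.40 rad from vertical towards the robot's side, as the steins in it lean. Low wall's inner face at x = -37 mm, high wall's at +83 mm, both 49 mm high.
- board: Plywood ware board, 290 x 300 x 12 mm, fixed on the bench on the other side from the crate. Origin at its underside, top 12 mm above the bench. On it three upright steins and the wooden block stand as the corners of a rough rectangle, in any arrangement, at least 110 mm from centre to centre; handles point away from the robot, within 60 degrees of +x.
- block: Wooden mounting block, 120 x 120 x 45 mm, fixed on the ware board, top 57 mm above the bench. Origin at the centre of its underside, sides along its x and y.
- loose_lid: Bystander: loose pewter lid lying on the bench before the crate, 65 mm in diameter, 26 mm high. Origin at the centre of its underside.
- brush_jar: Bystander: blue jar of paint brushes, 74 mm in diameter, 90 mm high, brushes up to 210 mm. Origin at the centre of its underside.
- glaze_bottle: Bystander: white plastic glaze bottle with blue cap, 56 mm in diameter, 140 mm high, behind the ware board. Origin at the centre of its underside.
- cell0 (a point): Crate cell at y = -153 mm in the crate's frame (96 mm wide inside, dividers 45 mm high). Point on the inside floor where a seated stein's origin comes to lie, a few mm either way; axes as the crate's. A stein fits only with its handle upslope (+x); let go, it may slide a little down to the low wall.
- cell1 (a point): Crate cell at y = -51 mm in the crate's frame (96 mm wide inside, dividers 45 mm high). Point on the inside floor where a seated stein's origin comes to lie, a few mm either way; axes as the crate's. A stein fits only with its handle upslope (+x); let go, it may slide a little down to the low wall.
- cell2 (a point): Crate cell at y = 51 mm in the crate's frame (96 mm wide inside, dividers 45 mm high). Point on the inside floor where a seated stein's origin comes to lie, a few mm either way; axes as the crate's. A stein fits only with its handle upslope (+x); let go, it may slide a little down to the low wall.
- cell3 (a point): Crate cell at y = 153 mm in the crate's frame (96 mm wide inside, dividers 45 mm high). Point on the inside floor where a seated stein's origin comes to lie, a few mm either way; axes as the crate's. A stein fits only with its handle upslope (+x); let go, it may slide a little down to the low wall.
There are look-alikes about, which are no part of the job. Leave any green look-alike of the spare_spire alone.

How it is judged:
By the outcome, as a careful person would: the job done as asked, in the order asked, and still so for the second after the job is handed in, with the robot touching nothing.
It also fails if it takes over 72 s, if anything falls off the work surface, if the arm or the gripper's body presses on something with over 40 N, if the wrist force passes 120 N, or if a joint passes its speed limit or range.

### The arm

A 6-joint arm with a two-finger parallel gripper is mounted at the origin on the work surface. World frame = base frame: x ahead of the robot, y to its left, z up, the work surface at z = 0. Lengths are in m, angles in rad, forces in N, time in s.
With the tool pointing down it reaches from about 0.35 to 0.775 m from the base axis. Payload 7.3 kg.
Tool frame: the origin (TCP) lies midway between the tips of the shut fingers; the grasp point (between the pads) lies 19 mm behind it (tcp_to_grasp is the distance from the TCP to the grasp point, in m); z points along the fingers, y is the line along which they close (so a half turn about z gives the same grasp; the last joint's range is limited). The gripper opens to 92 mm and grips with 3 to 60 N. Pads are 19 mm wide; open, the fingers measure 130 mm over their backs; the gripper's body (75 mm by 190 mm) begins 47 mm behind the grasp point.
Start: joints at [1.187, 0.342, 1.524, -0, 1.275, -0.146], TCP at [0.124, 0.51, 0.227] pointing down, gripper open.
Joint ranges: [-2.53, 2.53], [-0.77, 2.02], [0.04, 2.7], [-1, 4.14], [0.28, 2.66], [-3.11, 3.11]. Speed limits (rad/s): [2.57, 2.57, 3.14, 3.14, 3.14, 3.14].

### API

Orientations are given as [roll, pitch, yaw] about the fixed x, y, z axes, in that order (R = Rz(yaw) Ry(pitch) Rx(roll)).
In Python, from cell import observe, read_camera, calibration, hand_in, tcp_to_grasp gives the robot as it stands.
- The arm moves only by the tool send_rows, never from a script. Its argument "targets" is a list of rows, each a list of 5 numbers: the opening, from 0 (shut) to 1 (fully open), then the shift along the world's x, y, z in m, then the turn about the world's z in rad. A call has 1 to 5 rows; each row shifts and turns the commanded pose from where the row before left it; what a row does not reach is not made up. A row lasts 1/10 s, in which the tool goes at most 50 mm and 8.59 degrees, less where a joint would pass 70% of its speed; a pose out of reach is approached as far as the arm can. A call is refused whole if a number of a shift passes 0.05 or a number of a turn 0.15, either way. A call with a gripper value outside its range is refused whole. The fingers move at their own pace and stop on an object; "grip_force" is the grip in N (left out, the last holds). Time passes only in rows, so rows that do not move let the fingers close. It gives the time, the measured TCP pose, the force, the opening and the grip force at its end, in the units of the state.
- observe(): the state, without advancing time (a new reading comes with each control period).
- read_camera(name): name is "side" or "top" or "wrist"; returns (picture, depth): 420x560x3 uint8, red, green, blue; 420x560 float32, m along the optical axis (not along the pixel's ray), 0 where there is no reading.
- calibration(name): a dict with "intrinsics" (3x3 intrinsics, pixels), "world_to_cam" (4x4, takes a point from world to camera coordinates); the wrist camera has in their place "hand_eye" (4x4, takes a point from camera to tool coordinates, whose origin is the TCP and whose axes are the flange's). Camera axes: x right, y up, looking along -z (the intrinsics and any distortion apply to the point x, -y, -z); pixel columns grow to the right and rows downward; lengths in m; the calibration is good to about 2 mm. A picture is of the moment at which its call begins: read the wrist's pose just before it. calibration takes no time and is no camera call.
- hand_in(): hands the job in; it is judged then, once.
The state is a dict: "time": time; "qpos": joint angles; "qvel": joint speeds; "joint_efforts": joint torques, N m; "tool_pos": TCP position; "tool_rot": TCP orientation; "contact_force": force on the tool from outside, world axes, zero at the start; "torque": the same for the moment, N m; "opening": finger opening in m; "grip_force": force on a finger pad.
Only numpy, scipy, OpenCV 4.12 (cv2) and the standard library are available. Lean on these libraries where they do the work, as an engineer would, in place of code of your own. Each camera call takes 0.05 s, during which the arm holds its last target. There are 200 camera calls.

## Working session

There is one attempt and no reset: what is moved stays moved. The work goes in short steps, Python scripts to look and compute and a tool call to move; the robot and the scene stay as the last step left them, time stands still between calls to the robot, and variables do not carry over. Pictures are saved under pics/ and viewed, at most 10 in all, crops included, and the job is handed in when it is done.

Besides the shell and the picture viewer there is one more tool, called after ">>>" as a command line: name --pt "numbers of a row" for each row, then --argument value for the rest. send_rows: Moves the arm, as the interface text tells. Its arguments: {"type":"object","properties":{"targets":{"type":"array","items":{"type":"array","items":{"type":"number"}}},"grip_force":{"type":"number"}},"required":["targets"]}

```bash
ls; mkdir -p pics; cat > h.py <<'E'
import numpy as np, cv2
from cell import *
def snap(n,tag):
    s=observe(); p,d=read_camera(n); np.savez(f'pics/{tag}.npz',p=p,d=d,tp=s['tool_pos'],tr=s['tool_rot'])
    cv2.imwrite(f'pics/{tag}.png',p[:,:,::-1]); return p,d
E
python3 - <<'E'
from h import *
s=observe(); print(s, tcp_to_grasp)
for n in('side','top','wrist'):
    c=calibration(n); print(n,{k:np.round(v,3).tolist() for k,v in c.items()})
    snap(n,n+'0')
a=cv2.imread('pics/side0.png');b=cv2.imread('pics/top0.png')
cv2.imwrite('pics/both.png',cv2.resize(np.vstack([b,a]),(400,600)))
E
```

```text
pics
{'time': 0.0, 'qpos': array([ 1.18701205e+00,  3.42698953e-01,  1.52502387e+00,  1.98501645e-05,
        1.27537231e+00, -1.46028136e-01]), 'qvel': array([ 0.00032108, -0.00055926,  0.00163467,  0.00061988, -0.00055896,
        0.00075312]), 'joint_efforts': array([-3.74082538e-04, -4.31237340e+01, -2.44224000e+01,  7.17547699e-02,
        5.59571455e-02, -7.32491162e-05]), 'tool_pos': array([0.12348407, 0.50985791, 0.2260549 ]), 'tool_rot': array([-3.14010893e+00, -2.37404031e-04,  2.90383055e+00]), 'contact_force': array([-0.27734534, -0.22717713,  0.44030704]), 'torque': array([ 0.03969861, -0.01877741, -0.01322843]), 'grip_force': 0.0, 'opening': 0.0921296364600998} 0.0188
side {'intrinsics': [[424.429, 0.0, 279.443], [0.0, 424.429, 208.357], [0.0, 0.0, 1.0]], 'world_to_cam': [[0.862, -0.506, -0.01, -0.482], [0.371, 0.618, 0.694, -0.283], [-0.345, -0.602, 0.72, -1.008], [0.0, 0.0, 0.0, 1.0]]}
top {'intrinsics': [[440.907, 0.0, 282.596], [0.0, 440.907, 208.494], [0.0, 0.0, 1.0]], 'world_to_cam': [[-0.015, -1.0, 0.019, 0.004], [0.983, -0.011, 0.181, -0.574], [-0.181, 0.021, 0.983, -0.988], [0.0, 0.0, 0.0, 1.0]]}
wrist {'intrinsics': [[317.296, 0.0, 276.297], [0.0, 317.296, 210.619], [0.0, 0.0, 1.0]], 'hand_eye': [[-0.0, 0.961, 0.278, 0.074], [1.0, 0.0, 0.0, 0.001], [0.0, 0.278, -0.961, -0.159], [0.0, 0.0, 0.0, 1.0]]}
```

View pics/top0.png

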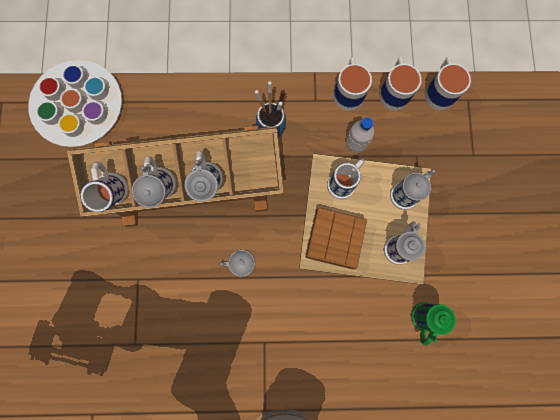

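View pics/side0.png

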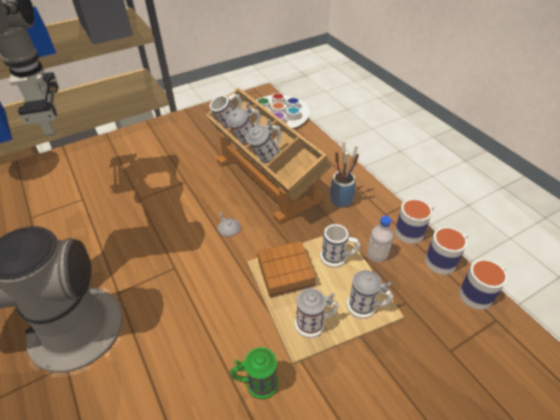

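```bash
cat >> h.py <<'E'
def cam(n,tp=None,tr=None):
    c=calibration(n);K=c['intrinsics']
    if n=='wrist':
        from scipy.spatial.transform import Rotation as R
        T=np.eye(4);T[:3,:3]=R.from_euler('xyz',tr).as_matrix();T[:3,3]=tp
        return K,T@c['hand_eye']
    return K,np.linalg.inv(c['world_to_cam'])
def cloud(tag,n):
    f=np.load(f'pics/{tag}.npz');p,d=f['p'],f['d'];K,T=cam(n,f['tp'],f['tr'])
    v,u=np.mgrid[:420,:560]
    X=np.stack([(u-K[0,2])/K[0,0]*d,-(v-K[1,2])/K[1,1]*d,-d],-1)@T[:3,:3].T+T[:3,3]
    X[d<=0]=np.nan
    return p,X
E
python3 - <<'E'
from h import *
for tag,n in(('top0','top'),('side0','side')):
    p,X=cloud(tag,n); hsv=cv2.cvtColor(p,cv2.COLOR_RGB2HSV)
    print(tag)
    pts={'top':[(100,320,'bench'),(100,195,'stein'),(152,187,''),(202,182,''),(255,160,'floor0'),(413,188,''),(408,245,''),(345,178,''),(337,238,'block'),(420,220,'board'),(241,263,'lid'),(68,152,'c'),(278,130,'c'),(283,193,'c'),(80,213,'c')],
     'side':[(150,310,'bench'),(300,165,'floor0'),(290,268,'block'),(250,320,'board'),(312,297,'s'),(365,282,'s'),(335,234,'s')]}[n]
    for u,v,l in pts: print(u,v,l,np.round(np.nanmedian(X[v-2:v+3,u-2:u+3].reshape(-1,3),0),4),hsv[v,u])
p,X=cloud('top0','top')
q=X[145:180,238:270].reshape(-1,3); q=q[~np.isnan(q[:,0])]
c=q.mean(0);U,S,V=np.linalg.svd(q-c);print('floor',c,V[2],S/np.sqrt(len(q)))
E
```

```text
top0
100 320 bench [ 0.3212  0.4295 -0.0006] [ 14 144 156]
100 195 stein [0.5884 0.3863 0.1536] [  8 139  86]
152 187  [0.5821 0.2499 0.2498] [  0   9 147]
202 182  [0.5904 0.155  0.2512] [  0   7 116]
255 160 floor0 [0.664  0.0577 0.1492] [ 16 120 178]
413 188  [ 0.6023 -0.2911  0.1281] [  0   5 148]
408 245  [ 0.4762 -0.2709  0.1301] [ 0  8 95]
345 178  [ 0.6523 -0.1574  0.0297] [  9 167 151]
337 238 block [ 0.5018 -0.1286  0.0562] [ 14 163 164]
420 220 board [ 0.549  -0.3413  0.0107] [ 18 106 192]
241 263 lid [0.4488 0.0969 0.0222] [  6   8 150]
68 152 c [0.6649 0.4312 0.2169] [ 16 120 180]
278 130 c [0.762  0.0057 0.0716] [105 109  56]
283 193 c [ 6.199e-01 -5.700e-03 -2.000e-04] [ 13 134  95]
80 213 c [0.5511 0.419  0.1682] [ 16 118 180]
side0
150 310 bench [ 0.1658 -0.0446  0.0011] [ 14 139 117]
300 165 floor0 [0.6708 0.0764 0.1551] [ 17 127 198]
290 268 block [ 0.5024 -0.1477  0.0584] [ 15 173 192]
250 320 board [ 0.3637 -0.1929  0.001 ] [ 14 147 180]
312 297 s [ 0.4742 -0.2836  0.136 ] [ 15  17 177]
365 282 s [ 0.5974 -0.3088  0.1302] [ 15  16 186]
335 234 s [ 0.6506 -0.1288  0.0783] [ 16  38 162]
floor [0.65973457 0.06102556 0.14758796] [ 0.38982115  0.04166108 -0.91994773] [0.02201939 0.02005397 0.00172973]
```

```bash
cat > m.py <<'E'
from h import *
from scipy.optimize import least_squares
def wood(p):
    h=cv2.cvtColor(p,cv2.COLOR_RGB2HSV); return (h[...,0]>=14)&(h[...,0]<=22)&(h[...,1]>85)&(h[...,1]<135)&(h[...,2]>140)
def R(yaw):
    c,s=np.cos(yaw),np.sin(yaw);Z=np.array([[c,-s,0],[s,c,0],[0,0,1]])
    c,s=np.cos(.4),np.sin(.4);return Z@np.array([[c,0,-s],[0,1,0],[s,0,c]])
def get(tags):
    P=[];M=[]
    for t,n in tags:
        p,X=cloud(t,n);P.append(X.reshape(-1,3));M.append(wood(p).ravel())
    P=np.vstack(P);M=np.hstack(M);k=~np.isnan(P[:,0]);return P[k],M[k]
def stein(P,c,zb,lid,r):
    c=np.array(c)
    for i in range(4):
        d=P[:,:2]-c;rr=np.hypot(*d.T);z=P[:,2]-zb
        k=(abs(rr-r)<.008)&(z>lid[0])&(z<lid[1])
        q=P[k,:2]
        f=least_squares(lambda x:np.hypot(*(q-x).T)-r,c,loss='soft_l1',f_scale=.002);c=f.x
    d=P[:,:2]-c;rr=np.hypot(*d.T);z=P[:,2]-zb
    k=(rr>.043)&(rr<.066)&(z>.03)&(z<.088);a=d[k].mean(0) if k.sum() else np.zeros(2)
    return c,np.arctan2(a[1],a[0]),k.sum(),len(q)
E
python3 - <<'E'
from m import *
tags={'top':[('top0','top')],'side':[('side0','side')],'both':[('top0','top'),('side0','side')]}
for nm,t in tags.items():
    P,M=get(t);print(nm)
    W=P[M&(P[:,0]>.5)&(P[:,1]>-.04)&(P[:,2]>.1)&(P[:,0]<.8)]
    o=np.array([.63,.21,.14]);yaw=.1
    for i in range(6):
        q=(W-o)@R(yaw)
        k=(q[:,2]>.040)&(q[:,2]<.054);
        l=k&(abs(q[:,0]+.041)<.012);h=k&(abs(q[:,0]-.088)<.012)
        cl=np.polyfit(q[l,1],q[l,0],1) ;ch=np.polyfit(q[h,1],q[h,0],1)
        yl=np.percentile(q[k,1],[1,99]); 
        fl=q[(abs(q[:,2])<.008)&(q[:,1]<-.12)&(q[:,1]>-.19)&(abs(q[:,0]-.03)<.04)]
        yaw-= (cl[0]*l.sum()+ch[0]*h.sum())/(l.sum()+h.sum())
        o=o+R(yaw)@[(cl[1]+ch[1])/2-.023,yl.mean(),np.median(fl[:,2])]
    print('crate',o,yaw,'low/high',cl,ch,'y',yl,l.sum(),h.sum(),'rimz',np.median(q[l,2]),np.median(q[h,2]))
    for n,c,lidless in(('A',(.60,-.295),0),('B',(.476,-.276),0),('L',(.65,-.14),1)):
        print(n,stein(P,c,.012,(.099,.106) if not lidless else (.085,.099),.0325 if not lidless else .030), 'top',np.sort(P[np.hypot(*(P[:,:2]-c).T)<.03][:,2])[-5])
    B=P[(abs(P[:,2]-.057)<.006)&(abs(P[:,0]-.5)<.09)&(abs(P[:,1]+.135)<.09)]
    print('block',cv2.minAreaRect((B[:,:2]*1000).astype(np.float32)),np.median(B[:,2]))
E
```

```text
top
crate [0.62345279 0.21527308 0.1393456 ] 0.10714214962242165 low/high [-0.00021859 -0.04050109] [0.00017131 0.08650109] y [-0.21092977  0.21092988] 658 835 rimz 0.048573031840551624 0.04885452400894479
A (array([ 0.61094308, -0.30492909]), np.float64(-0.7306192103010939), np.int64(5), 157) top 0.13747638685653585
B (array([ 0.47789571, -0.28158729]), np.float64(-0.2944600878817681), np.int64(52), 229) top 0.1362779121354133
L (array([ 0.63648268, -0.147453  ]), np.float64(-0.7888538317534992), np.int64(28), 182) top 0.11404927362180084
block ((503.33966064453125, -128.21298217773438), (119.89086151123047, 120.42359161376953), 75.58993530273438) 0.05617343968406674
side
crate [0.62057397 0.21205626 0.14108191] 0.1081938432887469 low/high [-9.53691482e-05 -4.01700028e-02] [9.52753546e-05 8.61700025e-02] y [-0.20980669  0.20980705] 381 368 rimz 0.048585833707474914 0.04869599329422311
A (array([ 0.60992006, -0.30261561]), np.float64(-0.9378795567732366), np.int64(95), 99) top 0.13901802385788553
B (array([ 0.47647181, -0.28076278]), np.float64(-0.4529854443625921), np.int64(81), 136
[... 251 characters left out ...]
.05803883559411055
both
crate [0.62268291 0.21474385 0.13953837] 0.10656528104610023 low/high [-0.00019051 -0.04045449] [0.00016107 0.08645449] y [-0.21119788  0.21119928] 1029 1190 rimz 0.0487972914212607 0.04894422706430991
A (array([ 0.6105572 , -0.30411392]), np.float64(-0.9178913779475663), np.int64(92), 259) top 0.13959371656239628
B (array([ 0.47701207, -0.28125877]), np.float64(-0.38417693250910234), np.int64(134), 364) top 0.13773282628270178
L (array([ 0.63522056, -0.14898039]), np.float64(-0.8077803271135648), np.int64(110), 364) top 0.11549027309121151
block ((502.0809631347656, -129.10403442382812), (122.24335479736328, 122.41828155517578), 75.58993530273438) 0.05697043571525584
```

```bash
python3 - <<'E'
from m import *
P,M=get([('top0','top'),('side0','side')])
o=np.array([.622,.2137,.140]);yaw=.107
q=(P-o)@R(yaw); w=P[:,2]
for y,lo,hi,r in((.153,.085,.099,.030),(.051,.099,.106,.0325),(-.051,.099,.106,.0325)):
    print(y,stein(q,(0,y),0,(lo,hi),r))
    k=(abs(q[:,1]-y)<.045)&(q[:,2]>.06)&(abs(q[:,0]-.02)<.07)
    i=np.where(k)[0][np.argsort(w[k])[::-1][:40:6]]
    print(np.round(np.c_[q[i],w[i]],3).tolist())
# upright spares thumb-lift
for c in((.610,-.304),(.4765,-.281)):
    d=P[:,:2]-c;k=(P[:,2]>.117)&(np.hypot(*d.T)>.03)&(np.hypot(*d.T)<.07)
    print(k.sum(),np.arctan2(*d[k].mean(0)[::-1]),np.hypot(*d[k].T).max(),P[k,2].max())
    k=(P[:,2]>.045)&(P[:,2]<.14)&(np.hypot(*d.T)>.042)&(np.hypot(*d.T)<.07)
    print(k.sum(),np.arctan2(*np.median(d[k],0)[::-1]))
E
```

```text
0.153 (array([0.00153884, 0.15218753]), np.float64(1.9144095986338328), np.int64(838), 466)
[[0.027, 0.161, 0.104, 0.246], [0.026, 0.145, 0.102, 0.244], [0.029, 0.162, 0.1, 0.243], [0.029, 0.151, 0.099, 0.243], [0.022, 0.172, 0.102, 0.242], [0.024, 0.168, 0.101, 0.242], [0.029, 0.164, 0.098, 0.242]]
0.051 (array([0.00116499, 0.05357707]), np.float64(-2.440406033406293), np.int64(749), 265)
[[0.048, 0.052, 0.121, 0.27], [0.049, 0.048, 0.118, 0.268], [0.047, 0.049, 0.118, 0.267], [0.046, 0.055, 0.116, 0.265], [0.041, 0.049, 0.115, 0.262], [0.039, 0.048, 0.113, 0.26], [0.044, 0.048, 0.108, 0.257]]
-0.051 (array([ 0.00141152, -0.04874535]), np.float64(-2.18280974223355), np.int64(856), 396)
[[0.048, -0.053, 0.123, 0.273], [0.048, -0.048, 0.118, 0.268], [0.049, -0.053, 0.117, 0.267], [0.045, -0.053, 0.116, 0.265], [0.043, -0.05, 0.115, 0.262], [0.045, -0.053, 0.11, 0.259], [0.043, -0.053, 0.11, 0.257]]
149 -1.264420640108409 0.049380676603133646 0.13385268779160064
145 -0.89720930285235
167 -0.6972464820667448 0.04813952791127468 0.13433474289047442
189 -0.3859907198287629
```

>>> send_rows --pt "0.85 0.04 -0.014 0.02 0.035" --pt "0.85 0.04 -0.014 0.02 0.035" --pt "0.85 0.04 -0.014 0.02 0.035" --pt "0.85 0.045 -0.015 0.01 0.035" --pt "0.85 0.045 -0.015 0 0.035" --grip_force 20

```text
time: 0.65
tool_pos: [0.3355, 0.4379, 0.2985]
tool_rot: [3.139, 0.002, 3.081]
contact_force: [-0.2, 0.8, 0.6]
opening: 0.0781
grip_force: 0.0
```

>>> send_rows --pt "0.85 0.045 -0.015 0 0.035" --pt "0.85 0.045 -0.015 0 0.035" --pt "0.85 0.045 -0.015 0 0.035" --pt "0.85 0.045 -0.015 0 0.035" --pt "0.85 0.045 -0.015 0 0.035"

```text
time: 1.15
tool_pos: [0.5603, 0.3623, 0.2964]
tool_rot: [-3.142, -0.001, -3.028]
contact_force: [0.0, 0.5, -0.1]
opening: 0.0779
grip_force: 0.0
```

```bash
python3 - <<'E'
from m import *
snap('wrist','w1');s=observe();print(s['tool_pos'],s['tool_rot'])
P,M=get([('w1','wrist')])
o=np.array([.622,.2137,.140]);q=(P-o)@R(.107)
print(stein(q,(0,.152),0,(.085,.099),.030))
k=(abs(q[:,1]-.152)<.045)&(abs(q[:,0])<.03)&(P[:,2]<.26);print(len(q),np.sort(q[k,2])[-20::5])
E
```

```text
[0.56651808 0.35820173 0.29416298] [-3.13847208e+00  8.54553385e-04 -3.03165441e+00]
(array([0.00370453, 0.15481319]), np.float64(2.8224096681030506), np.int64(2787), 915)
234253 [0.10153567 0.10166493 0.10179811 0.1018987 ]
```

View pics/w1.png

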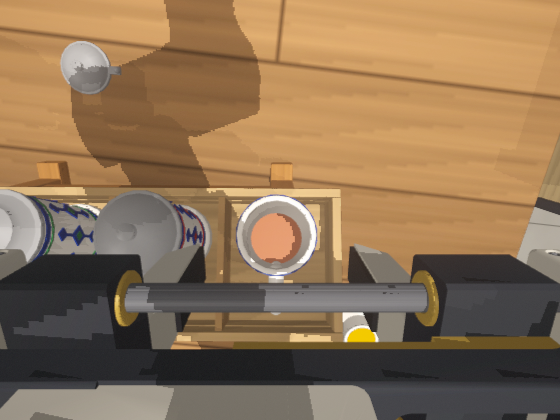

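>>> send_rows --pt "0.85 0 0 0 0" --pt "0.85 0 0 0 0"

```text
time: 1.4
tool_pos: [0.5584, 0.3632, 0.296]
tool_rot: [-3.142, -0.002, -3.03]
contact_force: [0.2, 0.4, 0.6]
opening: 0.0779
grip_force: 0.0
```

>>> send_rows --pt "0.85 0.013 -0.002 0 0" --pt "0.85 0 0 -0.03 0" --pt "0.85 0 0 -0.03 0" --pt "0.85 0 0 -0.0285 0" --pt "0.85 0 0 0 0"

```text
time: 1.9
tool_pos: [0.5683, 0.3614, 0.2044]
tool_rot: [-3.139, -0.008, -3.028]
contact_force: [-0.1, -0.7, 0.2]
opening: 0.0779
grip_force: 0.0
```

>>> send_rows --pt "0.5 0 0 0 0" --pt "0.5 0 0 0 0" --pt "0.5 0 0 0 0" --grip_force 25

```text
time: 2.2
tool_pos: [0.5719, 0.3622, 0.2107]
tool_rot: [3.14, 0.003, -3.029]
contact_force: [-2.6, 0.8, 3.1]
opening: 0.0602
grip_force: 25.0
```

>>> send_rows --pt "0.5 -0.004 0 0.01 0" --pt "0.5 -0.008 -0.001 0.02 0" --pt "0.5 -0.01 -0.001 0.025 0" --pt "0.5 -0.005 0 0.03 0" --pt "0.5 0 0 0.03 0"

```text
time: 2.7
tool_pos: [0.5435, 0.3591, 0.3253]
tool_rot: [-3.142, -0.0, -3.029]
contact_force: [0.5, 1.0, -2.6]
opening: 0.0603
grip_force: 25.0
```

>>> send_rows --pt "0.5 0 0 0.02 0" --pt "0.5 0 0 0 0" --pt "0.5 0 0 0 0"

```text
time: 3.0
tool_pos: [0.5444, 0.3591, 0.3429]
tool_rot: [-3.142, -0.0, -3.03]
contact_force: [0.8, 0.2, -3.3]
opening: 0.0602
grip_force: 25.0
```

```bash
python3 - <<'E'
from h import *
snap('wrist','w2');snap('side','side2')
cv2.imwrite('pics/s2.png',np.hstack([cv2.resize(cv2.imread('pics/side2.png')[60:260,150:350],(400,400)),cv2.resize(cv2.imread('pics/w2.png'),(400,300))[:].repeat(1,0) if 0 else cv2.copyMakeBorder(cv2.resize(cv2.imread('pics/w2.png'),(400,300)),0,100,0,0,0)]))
E
```

```text
(no output)
```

View pics/s2.png

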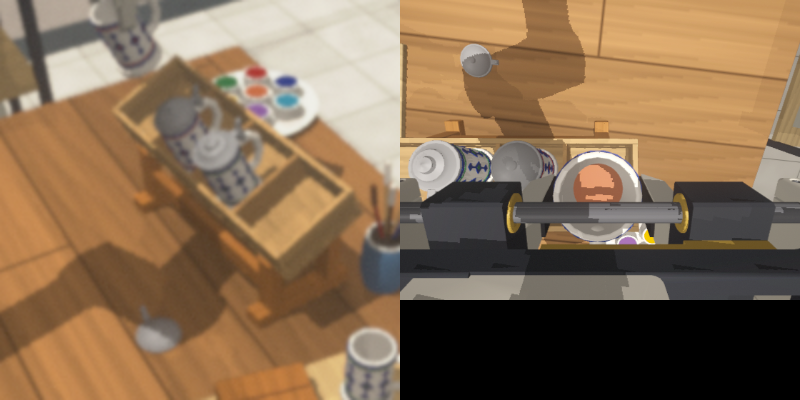

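>>> send_rows --pt "0.5 -0.035 -0.02 0.02 0" --pt "0.5 -0.035 -0.03 0 0" --pt "0.5 -0.012 -0.045 0 0" --pt "0.5 0 -0.048 0 0" --pt "0.5 0 -0.048 0 0"

```text
time: 3.6
tool_pos: [0.4613, 0.1668, 0.3622]
tool_rot: [-3.141, -0.002, -3.028]
contact_force: [1.9, -0.3, -3.1]
opening: 0.0604
grip_force: 25.0
```

>>> send_rows --pt "0.5 0 -0.048 0 0" --pt "0.5 0 -0.048 0 0" --pt "0.5 0 -0.048 0 0" --pt "0.5 0 -0.048 0 0" --pt "0.5 0 -0.048 0 0"

```text
time: 4.1
tool_pos: [0.4617, -0.0735, 0.3621]
tool_rot: [3.141, -0.002, -3.029]
contact_force: [0.6, -0.2, -2.6]
opening: 0.0597
grip_force: 25.0
```

>>> send_rows --pt "0.5 0 -0.04 -0.03 0" --pt "0.5 0 -0.016 -0.04 0" --pt "0.5 0 0 -0.05 0" --pt "0.5 0 0 -0.04 0" --pt "0.5 0 0 0 0"

```text
time: 4.6
tool_pos: [0.4584, -0.1262, 0.1974]
tool_rot: [3.134, -0.012, -3.03]
contact_force: [0.6, 0.3, -3.0]
opening: 0.0601
grip_force: 25.0
```

>>> send_rows --pt "0.5 0 0 0 0" --pt "0.5 0 0 0 0"

```text
time: 4.8
tool_pos: [0.464, -0.1282, 0.2054]
tool_rot: [-3.14, 0.003, -3.029]
contact_force: [-0.6, 0.4, -2.6]
opening: 0.0602
grip_force: 25.0
```

```bash
python3 - <<'E'
from m import *
print(observe()['tool_pos'],observe()['tool_rot']);
for n in('side','top','wrist'): snap(n,n+'3')
tp=observe()['tool_pos']
for n in('side','top'):
    P,M=get([(n+'3',n)])
    k=(abs(P[:,0]-.5)<.11)&(abs(P[:,1]+.125)<.08)&(P[:,2]>.063)&(P[:,2]<.16)
    q=P[k]; 
    for z in np.arange(.065,.16,.012):
        a=q[abs(q[:,2]-z)<.006]; 
        if len(a)>3: print(n,round(z,3),len(a),np.round(a[:,:2].min(0),3),np.round(a[:,:2].max(0),3))
E
```

```text
[ 0.46396534 -0.12817359  0.20541963] [-3.13959806  0.00335623 -3.02900985]
side 0.065 15 [ 0.474 -0.183] [ 0.61  -0.133]
side 0.077 23 [ 0.604 -0.166] [ 0.609 -0.135]
side 0.089 24 [ 0.604 -0.164] [ 0.61  -0.139]
side 0.101 20 [ 0.604 -0.161] [ 0.61  -0.138]
side 0.113 24 [ 0.605 -0.164] [ 0.61  -0.135]
side 0.125 7 [ 0.462 -0.152] [ 0.478 -0.132]
side 0.137 75 [ 0.459 -0.16 ] [ 0.509 -0.118]
side 0.149 101 [ 0.455 -0.159] [ 0.525 -0.128]
top 0.077 5 [ 0.608 -0.144] [ 0.61  -0.137]
top 0.089 4 [ 0.609 -0.144] [ 0.61  -0.138]
top 0.101 5 [ 0.608 -0.144] [ 0.609 -0.137]
top 0.149 6 [ 0.516 -0.105] [ 0.521 -0.099]
```

>>> send_rows --pt "0.5 0 0 -0.03 0" --pt "0.5 0 0 -0.025 0" --pt "0.5 0 0 -0.008 0" --pt "0.5 0 0 0 0" --pt "0.5 0 0 0 0"

```text
time: 5.45
tool_pos: [0.4633, -0.128, 0.1413]
tool_rot: [-3.141, 0.002, -3.029]
contact_force: [0.1, -0.3, -3.0]
opening: 0.0604
grip_force: 25.0
```

>>> send_rows --pt "0.5 0 0 -0.002 0" --pt "0.5 0 0 0 0"

```text
time: 5.65
tool_pos: [0.464, -0.128, 0.1402]
tool_rot: [-3.14, 0.004, -3.029]
contact_force: [-1.5, 1.8, 7.9]
opening: 0.0605
grip_force: 25.0
```

>>> send_rows --pt "0.5 0 0 -0.002 0" --pt "0.5 0 0 0 0"

```text
time: 5.85
tool_pos: [0.4652, -0.1282, 0.1398]
tool_rot: [-3.139, 0.007, -3.03]
contact_force: [-0.6, 2.8, 18.1]
opening: 0.0601
grip_force: 25.1
```

>>> send_rows --pt "0.5 0 0 0 0" --pt "0.5 0.005 0.0005 0 0" --pt "0.5 0.005 0.0005 0 0" --pt "0.5 0.005 0.0005 -0.0005 0" --pt "0.5 0.005 0.0005 -0.0005 0" --grip_force 10

```text
time: 6.35
tool_pos: [0.4841, -0.1262, 0.1366]
tool_rot: [-3.14, 0.003, -3.029]
contact_force: [1.3, 0.1, 2.3]
opening: 0.0604
grip_force: 10.0
```

>>> send_rows --pt "0.5 0.005 0.0005 -0.001 0" --pt "0.5 0.005 0.0005 -0.001 0" --pt "0.5 0.005 0.0005 -0.001 0" --pt "0.5 0.004 0.0005 -0.002 0" --pt "0.5 0 0 0 0"

```text
time: 6.85
tool_pos: [0.5011, -0.1236, 0.1303]
tool_rot: [3.141, -0.002, -3.029]
contact_force: [-4.2, -0.4, 8.4]
opening: 0.0609
grip_force: 10.0
```

```bash
python3 - <<'E'
from m import *
for n in('side','top'): snap(n,n+'4')
a=cv2.imread('pics/side4.png')[170:350,220:420];b=cv2.imread('pics/top4.png')[130:310,280:480]
cv2.imwrite('pics/s4.png',cv2.resize(np.hstack([a,b]),(800,360)))
E
```

```text
(no output)
```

View pics/s4.png

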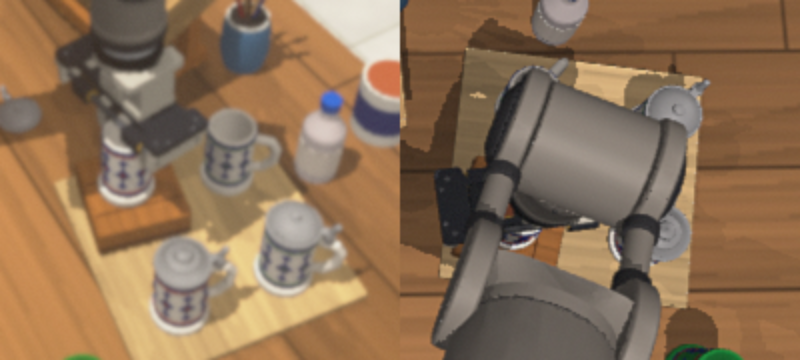

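>>> send_rows --pt "0.5 0 0 0 0" --pt "0.5 0 0 0 0" --pt "0.68 0 0 0 0" --pt "0.75 0 0 0 0" --pt "0.8 0 0 0 0" --grip_force 3

```text
time: 7.45
tool_pos: [0.5016, -0.1236, 0.1299]
tool_rot: [3.141, -0.0, -3.029]
contact_force: [-0.8, 0.1, -0.5]
opening: 0.0713
grip_force: 0.0
```

>>> send_rows --pt "0.85 0 0 0.02 0" --pt "0.85 0 0 0.04 0" --pt "0.85 0 0 0.04 0" --pt "0.85 -0.02 -0.02 0.03 0" --pt "0.85 -0.03 -0.02 0.02 0"

```text
time: 7.95
tool_pos: [0.4525, -0.1642, 0.2824]
tool_rot: [-3.14, 0.003, -3.027]
contact_force: [0.4, -0.8, -0.0]
opening: 0.0785
grip_force: 0.0
```

>>> send_rows --pt "0.85 -0.03 -0.02 0 0" --pt "0.85 -0.02 -0.03 0 0" --pt "0.85 0 0 0 0" --pt "0.85 0 0 0 0"

```text
time: 8.35
tool_pos: [0.4015, -0.2141, 0.2802]
tool_rot: [3.141, 0.0, -3.031]
contact_force: [-0.3, -0.1, -0.2]
opening: 0.0783
grip_force: 0.0
```

```bash
python3 - <<'E'
from m import *
for n in('side','top','wrist'): snap(n,n+'5')
print(observe()['tool_pos'],observe()['tool_rot'])
for t in ('side','top','wrist'):
    P,M=get([(t+'5',t)]); print(t)
    for n,c,zb,lid,r in(('blk',(.502,-.124),.057,(.085,.0995),.030),('blkfoot',(.502,-.124),.057,(.03,.07),.030),('A',(.6105,-.304),.012,(.099,.106),.0325),('B',(.477,-.281),.012,(.099,.106),.0325)):
        try: print(n,stein(P,c,zb,lid,r))
        except Exception as e: print(n,'none')
        d=P[:,:2]-c;rr=np.hypot(*d.T)
        k=(P[:,2]>.115)&(P[:,2]<.14)&(rr>.04)&(rr<.055)
        if k.sum(): print('  thumb',k.sum(),np.arctan2(*d[k].mean(0)[::-1]))
    k=np.hypot(*(P[:,:2]-[.502,-.124]).T)<.034; k&=P[:,2]>.13; q=P[k]
    if k.sum()>20:
      q=q[q[:,2]>q[:,2].max()-.012]; A=np.c_[q[:,:2]-[.502,-.124],np.ones(len(q))]; print('rim plane',np.linalg.lstsq(A,q[:,2],rcond=None)[0],len(q))
E
```

```text
[ 0.40218234 -0.21306284  0.28003535] [ 3.14098496e+00 -4.26808318e-05 -3.02836666e+00]
side
blk (array([ 0.502, -0.124]), np.float64(0.0), np.int64(0), 0)
blkfoot (array([ 0.49532959, -0.12382808]), np.float64(0.0), np.int64(0), 134)
A (array([ 0.60999978, -0.3028784 ]), np.float64(-0.9391491737834283), np.int64(90), 99)
  thumb 20 -0.9121661328490969
B (array([ 0.4760108 , -0.28001388]), np.float64(-0.4586015316982202), np.int64(84), 143)
  thumb 20 -0.42704778634156026
top
blk (array([ 0.49743284, -0.12267532]), np.float64(0.10849331179924761), np.int64(56), 200)
  thumb 14 0.1621736678208948
blkfoot (array([ 0.49544997, -0.1208145 ]), np.float64(0.06887258359644174), np.int64(63), 166)
  thumb 14 0.1621736678208948
A (array([ 0.61133261, -0.30486285]), np.float64(-0.7362117343606132), np.int64(5), 151)
  thumb 22 -0.8174756000615937
B (array([ 0.47383851, -0.28399477]), np.float64(-0.22897217927412197), np.int64(61), 182)
  thumb 18 -0.34281162820266897
rim plane [-0.01779345 -0.00461953  0.15506644] 228
wrist
blk (array([ 0.49303775, -0.12044904]), np.float64(-0.049442207845721176), np.int64(78), 433)
  thumb 41 0.010235300209348965
blkfoot (array([ 0.49749554, -0.12319065]), np.float64(-7.857446084100561e-05), np.int64(71), 585)
  thumb 41 0.010235300209348965
A (array([ 0.61099027, -0.30356332]), np.float64(0.0), np.int64(0), 129)
B (array([ 0.47777824, -0.28161728]), np.float64(0.0), np.int64(0), 375)
rim plane [ 0.03570952 -0.0442521   0.15403095] 484
```

>>> send_rows --pt "0.9 0.02 -0.018 0 -0.124" --pt "0.9 0.02 -0.018 0 -0.124" --pt "0.9 0.02 -0.018 0 -0.124" --pt "0.9 0.015 -0.014 0 -0.124" --pt "0.9 0 0 -0.03 0" --grip_force 10

```text
time: 9.0
tool_pos: [0.4805, -0.2835, 0.2524]
tool_rot: [-3.14, 0.008, 2.756]
contact_force: [0.8, -0.5, -0.6]
opening: 0.0823
grip_force: 0.0
```

>>> send_rows --pt "0.9 0 0 -0.03 0" --pt "0.9 0 0 -0.03 0" --pt "0.9 0 0 -0.02 0" --pt "0.9 0 0 0 0" --pt "0.9 0 0 0 0"

```text
time: 9.5
tool_pos: [0.4774, -0.2812, 0.1705]
tool_rot: [3.141, -0.0, 2.759]
contact_force: [0.3, 0.3, -0.1]
opening: 0.0825
grip_force: 0.0
```

```bash
python3 - <<'E'
from m import *
snap('wrist','w6')
print(observe()['tool_pos'],observe()['tool_rot'])
P,M=get([('w6','wrist')])
print(stein(P,(.477,-.281),.012,(.099,.106),.0325))
cv2.imwrite('pics/w6v.png',cv2.imread('pics/w6.png'))
E
```

```text
[ 0.47762554 -0.2816742   0.17130481] [-3.14126701e+00  1.62288087e-03  2.75879999e+00]
(array([ 0.47739286, -0.28061975]), np.float64(0.0), np.int64(0), 1137)
```

View pics/w6v.png

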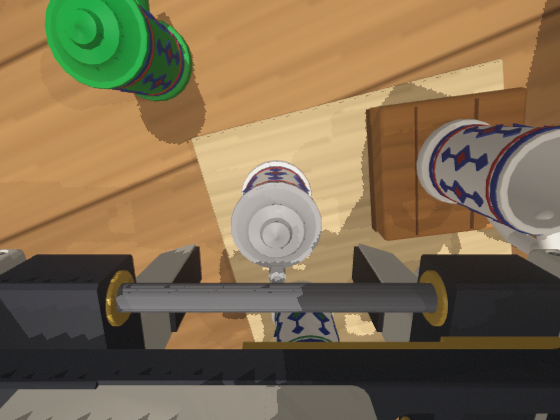

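>>> send_rows --pt "0.9 0 0 -0.03 0" --pt "0.9 0 0 -0.03 0" --pt "0.9 0 0 -0.017 0" --pt "0.9 0 0 0 0" --pt "0.9 0 0 0 0"

```text
time: 10.05
tool_pos: [0.4776, -0.2822, 0.0947]
tool_rot: [-3.141, 0.002, 2.758]
contact_force: [0.7, -0.5, 0.4]
opening: 0.0827
grip_force: 0.0
```

>>> send_rows --pt "0.6 0 0 0 0" --pt "0.6 0 0 0 0" --pt "0.6 0 0 0 0" --grip_force 10

```text
time: 10.35
tool_pos: [0.4771, -0.282, 0.0943]
tool_rot: [-3.141, 0.002, 2.758]
contact_force: [0.7, 1.3, 2.7]
opening: 0.0646
grip_force: 10.0
```

>>> send_rows --pt "0.6 -0.0065 0.0026 0.001 0" --pt "0.6 -0.0065 0.0026 0.0017 0" --pt "0.6 -0.0065 0.0026 0.0012 0" --pt "0.6 -0.0065 0.0026 0.0007 0" --pt "0.6 -0.0065 0.0026 0.0002 0" --grip_force 10

```text
time: 10.85
tool_pos: [0.4439, -0.2689, 0.0988]
tool_rot: [-3.141, 0.001, 2.758]
contact_force: [1.3, -0.1, 4.5]
opening: 0.0641
grip_force: 10.0
```

>>> send_rows --pt "0.6 -0.0065 0.0026 -0.0002 0" --pt "0.6 0 0 0 0"

```text
time: 11.05
tool_pos: [0.4365, -0.2658, 0.0981]
tool_rot: [-3.141, -0.001, 2.758]
contact_force: [-0.0, -0.3, 5.8]
opening: 0.0643
grip_force: 10.0
```

>>> send_rows --pt "0.6 0 0 0 0" --pt "0.6 0 0 0 0" --pt "0.6 0 0 0.03 0" --pt "0.6 0 0 0.05 0" --pt "0.6 0 0 0.05 0" --grip_force 45

```text
time: 11.55
tool_pos: [0.4359, -0.2649, 0.2273]
tool_rot: [3.14, -0.006, 2.758]
contact_force: [0.9, -1.1, -3.3]
opening: 0.0629
grip_force: 45.0
```

>>> send_rows --pt "0.6 0 0 0.05 0" --pt "0.6 0 0 0.05 0" --pt "0.6 0 0 0 0" --pt "0.6 0 0 0 0"

```text
time: 11.95
tool_pos: [0.437, -0.2657, 0.327]
tool_rot: [3.141, -0.002, 2.758]
contact_force: [-0.1, -0.3, -4.6]
opening: 0.063
grip_force: 45.0
```

```bash
python3 - <<'E'
from m import *
for n in('side','wrist'): snap(n,n+'7')
print(observe()['tool_pos'],observe()['tool_rot'])
a=cv2.imread('pics/side7.png')[120:360,190:430];b=cv2.imread('pics/wrist7.png')[60:360,130:430]
cv2.imwrite('pics/s7.png',np.hstack([cv2.resize(a,(400,400)),cv2.resize(b,(400,400))]))
E
```

```text
[ 0.43652805 -0.26535656  0.32503452] [ 3.13976997 -0.00565002  2.75769498]
```

View pics/s7.png

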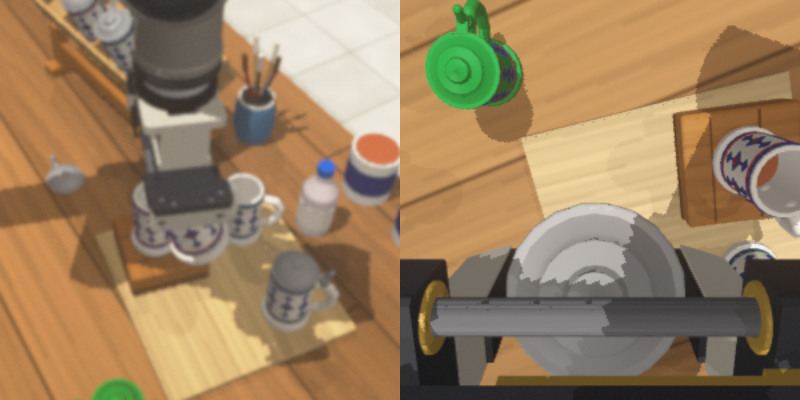

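```bash
cat >> m.py <<'E'
def lidtilt(tag,c=(278,277),r=64):
    from scipy.spatial.transform import Rotation as Ro
    p,X=cloud(tag,'wrist');f=np.load(f'pics/{tag}.npz');yaw=f['tr'][2]
    v,u=np.mgrid[:420,:560];rr=np.hypot(u-c[0],v-c[1])
    q=X[(v<262)&(rr<r+8)];q=q[~np.isnan(q[:,0])]-f['tp']
    q=q@Ro.from_euler('z',yaw-np.pi).as_matrix() # handle frame: x to handle
    q=q[(abs(q[:,2]-.02)<.06)&(np.hypot(q[:,0],q[:,1])<.06)]
    # surface of revolution about tilted axis through pivot (0,0,zp at s=.1025): profile known rim r=.0325
    best=None
    for t in np.arange(-.1,.7,.02):
        a=np.array([-np.sin(t),0,np.cos(t)]);h=q@a;rad=np.sqrt(np.maximum((q**2).sum(1)-h**2,0))
        # scatter of height within radius bins
        b=(rad/.002).astype(int);s=sum(((h[b==k]-np.median(h[b==k]))**2).clip(0,1e-5).sum() for k in np.unique(b))
        if best is None or s<best[0]: best=(s,t)
    return best,len(q)
E
python3 - <<'E'
from m import *
print(lidtilt('wrist7'))
# side: lowest points of held stein
P,M=get([('side7','side')]);tp=np.load('pics/side7.npz')['tp'];th=2.758-np.pi
d=P-tp;hx=d[:,0]*np.cos(th)+d[:,1]*np.sin(th);hy=-d[:,0]*np.sin(th)+d[:,1]*np.cos(th)
k=(abs(hx)<.12)&(abs(hy)<.05)&(d[:,2]<.0)&(d[:,2]>-.12)
for z in np.arange(-.1,0,.012):
    a=k&(abs(d[:,2]-z)<.006)
    if a.sum()>3: print(round(z,3),a.sum(),'hx',np.round([hx[a].min(),hx[a].max()],3),'hy',np.round([hy[a].min(),hy[a].max()],3))
E
```

```text
((np.float64(0.008213072207082115), np.float64(0.3800000000000001)), 4954)
-0.076 62 hx [-0.003  0.039] hy [-0.035  0.001]
-0.064 148 hx [-0.004  0.064] hy [-0.035 -0.004]
-0.052 166 hx [-0.008  0.062] hy [-0.032  0.003]
-0.04 120 hx [-0.006  0.053] hy [-0.032 -0.007]
-0.028 122 hx [-0.012  0.069] hy [-0.032 -0.003]
-0.016 93 hx [-0.01   0.073] hy [-0.033 -0.003]
-0.004 14 hx [0.065 0.074] hy [-0.006 -0.   ]
```

>>> send_rows --pt "0.6 0.0175 0.04 0 0.0614" --pt "0.6 0.0175 0.04 0 0.0614" --pt "0.6 0.0175 0.04 0 0.0614" --pt "0.6 0.0175 0.04 0 0.0614" --pt "0.6 0.0175 0.04 0 0.0614"

```text
time: 12.55
tool_pos: [0.5246, -0.0643, 0.3251]
tool_rot: [3.141, -0.005, 3.067]
contact_force: [0.9, -1.6, -3.9]
opening: 0.0631
grip_force: 45.0
```

>>> send_rows --pt "0.6 0.0175 0.04 0 0.0614" --pt "0.6 0.0175 0.04 0 0.0614" --pt "0.6 0.0175 0.04 0 0.0614" --pt "0.6 0 0 -0.02 0" --pt "0.6 0 0 -0.02 0"

```text
time: 13.05
tool_pos: [0.5769, 0.0555, 0.2843]
tool_rot: [3.141, -0.005, -3.031]
contact_force: [-0.2, -0.5, -3.8]
opening: 0.063
grip_force: 45.0
```

>>> send_rows --pt "0.6 0 0 0 0" --pt "0.6 0 0 0 0"

```text
time: 13.25
tool_pos: [0.577, 0.0537, 0.2863]
tool_rot: [3.141, -0.004, -3.034]
contact_force: [0.4, 1.2, -2.9]
opening: 0.0632
grip_force: 45.0
```

```bash
python3 - <<'E'
from m import *
snap('wrist','w8');snap('side','side8');print(observe()['tool_pos'],observe()['tool_rot'],lidtilt('w8'))
P,M=get([('side8','side')]);q=(P-[.622,.2137,.140])@R(.107)
k=(abs(q[:,1]+.153)<.046)&(abs(q[:,0]-.02)<.1)&(P[:,2]<.27)
for z in np.arange(.04,.16,.015):
    a=k&(abs(q[:,2]-z)<.0075)&~M
    if a.sum()>3: print(round(z,3),a.sum(),np.round([q[a,0].min(),q[a,0].max(),q[a,1].min(),q[a,1].max()],3))
E
```

```text
[0.57786287 0.05348869 0.28824153] [ 3.14154384e+00  3.68045628e-04 -3.03476381e+00] ((np.float64(0.008244407738997964), np.float64(0.3800000000000001)), 4950)
0.04 75 [-0.046  0.084 -0.196 -0.109]
0.055 113 [-0.046  0.091 -0.199 -0.124]
0.085 120 [-0.032  0.036 -0.189 -0.136]
0.1 110 [-0.03   0.043 -0.188 -0.145]
0.115 127 [-0.028  0.059 -0.186 -0.15 ]
0.13 80 [-0.026  0.025 -0.186 -0.137]
0.145 47 [-0.026  0.007 -0.185 -0.148]
```

>>> send_rows --pt "0.6 0.008 0.001 -0.01 0" --pt "0.6 0.006 0.001 -0.018 0" --pt "0.6 0.006 0.001 -0.018 0" --pt "0.6 0.004 0 -0.012 0" --pt "0.6 0.002 0 -0.005 0"

```text
time: 13.85
tool_pos: [0.6037, 0.0567, 0.2233]
tool_rot: [3.141, -0.002, -3.035]
contact_force: [0.6, -0.9, -3.8]
opening: 0.0634
grip_force: 45.0
```

>>> send_rows --pt "0.6 0 0 0 0" --pt "0.6 0 0 0 0"

```text
time: 14.05
tool_pos: [0.604, 0.0568, 0.2256]
tool_rot: [-3.142, 0.001, -3.034]
contact_force: [0.1, 0.4, -2.8]
opening: 0.063
grip_force: 45.0
```

>>> send_rows --pt "0.6 0.001 0 -0.002 0" --pt "0.6 0 0 0 0"

```text
time: 14.25
tool_pos: [0.6048, 0.0569, 0.2234]
tool_rot: [-3.142, 0.001, -3.034]
contact_force: [-0.3, -0.1, -3.7]
opening: 0.0628
grip_force: 45.0
```

>>> send_rows --pt "0.6 0.001 0 -0.002 0" --pt "0.6 0 0 0 0"

```text
time: 14.45
tool_pos: [0.6056, 0.0568, 0.2207]
tool_rot: [3.141, -0.0, -3.034]
contact_force: [-0.5, -0.4, -3.4]
opening: 0.0632
grip_force: 45.0
```

>>> send_rows --pt "0.6 0 0 -0.002 0" --pt "0.6 0 0 0 0"

```text
time: 14.65
tool_pos: [0.6055, 0.0568, 0.2185]
tool_rot: [3.141, -0.001, -3.034]
contact_force: [-0.3, 0.4, -3.5]
opening: 0.0627
grip_force: 45.0
```

>>> send_rows --pt "0.6 0 0 -0.002 0" --pt "0.6 0 0 0 0"

```text
time: 14.85
tool_pos: [0.6054, 0.0568, 0.2168]
tool_rot: [3.142, -0.001, -3.034]
contact_force: [-1.1, 0.2, -1.8]
opening: 0.0632
grip_force: 45.0
```

>>> send_rows --pt "0.6 0 0 -0.001 0" --pt "0.6 0 0 0 0"

```text
time: 15.05
tool_pos: [0.6052, 0.0568, 0.2165]
tool_rot: [-3.141, -0.0, -3.034]
contact_force: [-4.7, -0.3, 2.9]
opening: 0.0632
grip_force: 45.0
```

>>> send_rows --pt "0.6 0 0 -0.001 0" --pt "0.6 -0.002 0 -0.001 0" --pt "0.6 -0.002 0 -0.001 0" --pt "0.6 0 0 0 0" --grip_force 6

```text
time: 15.45
tool_pos: [0.6023, 0.0569, 0.2134]
tool_rot: [-3.142, 0.003, -3.034]
contact_force: [-0.5, 0.4, 3.3]
opening: 0.0644
grip_force: 6.0
```

>>> send_rows --pt "0.6 0 0 0 0" --pt "0.7 0 0 0 0" --pt "0.76 0 0 0 0" --pt "0.82 0 0 0 0" --pt "0.85 0 0 0 0" --grip_force 3

```text
time: 15.95
tool_pos: [0.6015, 0.0568, 0.2123]
tool_rot: [3.141, -0.001, -3.034]
contact_force: [0.2, 0.4, 0.1]
opening: 0.0772
grip_force: 0.0
```

>>> send_rows --pt "0.85 -0.001 0 0.01 0" --pt "0.85 0 0 0.025 0" --pt "0.85 0 0 0.03 0" --pt "0.85 -0.02 0 0.03 0" --pt "0.85 -0.04 -0.02 0.01 0"

```text
time: 16.45
tool_pos: [0.5423, 0.0378, 0.3209]
tool_rot: [-3.141, 0.006, -3.032]
contact_force: [0.3, -1.4, 1.0]
opening: 0.078
grip_force: 0.0
```

>>> send_rows --pt "0.85 -0.02 -0.04 0 0" --pt "0.85 0 -0.045 0 0" --pt "0.85 0 -0.045 0 0" --pt "0.85 0 -0.045 0 0" --pt "0.85 0 0 0 0"

```text
time: 16.95
tool_pos: [0.5202, -0.1431, 0.3181]
tool_rot: [-3.14, -0.0, -3.04]
contact_force: [-0.2, 0.5, -0.6]
opening: 0.0781
grip_force: 0.0
```

```bash
cat > chk.py <<'E'
from m import *
import sys
t=sys.argv[1]
for n in('top','side'): snap(n,n+t)
print(observe()['tool_pos'],observe()['tool_rot'])
for tags in([('top'+t,'top')],[('side'+t,'side')]):
    P,M=get(tags);q=(P-[.622,.2137,.140])@R(.107);print(tags)
    for y in(-.153,-.051,.051,.153):
        try:
            a=stein(q,(0,y),0,(.099,.106),.0325)[0]
            k=(abs(q[:,1]-a[1])<.02)&(q[:,2]>.105)&(q[:,0]>.03)&(q[:,0]<.06);h=np.median(q[k],0)
            k2=(np.hypot(*(q[:,:2]-a).T)<.03)&(q[:,2]>.1)&(q[:,2]<.16)
            print(y,np.round(a,4),'thumb',np.round(h,3),np.round(np.percentile(q[k,2],95),3),'top',np.round(np.percentile(q[k2,2],99.5),3),q[k2][np.argmax(q[k2,2])].round(3))
        except Exception as e: print(y,'none')
E
python3 chk.py 9
```

```text
[ 0.52047317 -0.13887238  0.31816971] [ 3.14114686e+00  2.55139985e-04 -3.03653413e+00]
[('top9', 'top')]
-0.153 [ 0.0024 -0.1526] thumb [ 0.043 -0.152  0.112] 0.119 top 0.123 [ 0.003 -0.154  0.127]
-0.051 [ 0.0017 -0.0492] thumb [ 0.044 -0.051  0.112] 0.118 top 0.124 [ 0.003 -0.05   0.129]
0.051 [0.0012 0.053 ] thumb [0.044 0.052 0.112] 0.118 top 0.124 [0.003 0.052 0.126]
0.153 none
[('side9', 'side')]
-0.153 none
-0.051 [ 0.0025 -0.0502] thumb [ 0.047 -0.051  0.121] 0.123 top 0.124 [-0.006 -0.045  0.124]
0.051 [0.0017 0.054 ] thumb [0.041 0.052 0.111] 0.12 top 0.127 [0.001 0.051 0.128]
0.153 none
  return _methods._mean(a, axis=axis, dtype=dtype,
  ret = um.true_divide(
```

>>> send_rows --pt "0.9 0.0129 -0.0233 0 -0.1386" --pt "0.9 0.0129 -0.0233 0 -0.1386" --pt "0.9 0.0129 -0.0233 0 -0.1386" --pt "0.9 0.0129 -0.0233 0 -0.1386" --pt "0.9 0.0129 -0.0233 0 -0.1386" --grip_force 10

```text
time: 17.55
tool_pos: [0.5862, -0.2535, 0.3184]
tool_rot: [3.141, 0.0, 2.553]
contact_force: [1.1, -0.0, -1.0]
opening: 0.0829
grip_force: 0.0
```

>>> send_rows --pt "0.9 0.0129 -0.0233 0 -0.1386" --pt "0.9 0.0129 -0.0233 0 -0.1386" --pt "0.9 0 0 -0.045 0" --pt "0.9 0 0 -0.045 0" --pt "0.9 0 0 -0.04 0"

```text
time: 18.05
tool_pos: [0.6114, -0.2991, 0.1862]
tool_rot: [3.141, -0.001, 2.281]
contact_force: [0.1, -0.1, 0.7]
opening: 0.0827
grip_force: 0.0
```

>>> send_rows --pt "0.9 0 0 -0.015 0" --pt "0.9 0 0 0 0" --pt "0.9 0 0 0 0"

```text
time: 18.35
tool_pos: [0.6119, -0.3002, 0.1741]
tool_rot: [3.141, 0.001, 2.28]
contact_force: [-0.1, 0.4, -0.2]
opening: 0.0829
grip_force: 0.0
```

```bash
python3 - <<'E'
from m import *
snap('wrist','w10')
print(observe()['tool_pos'],observe()['tool_rot'])
P,M=get([('w10','wrist')])
c=stein(P,(.6105,-.304),.012,(.099,.106),.0325);print(c)
p,X=cloud('w10','wrist');f=np.load('pics/w10.npz')
d=P[:,:2]-c[0];rr=np.hypot(*d.T);k=(rr>.038)&(rr<.052)&(P[:,2]>.118)&(P[:,2]<.136);print(k.sum(),np.arctan2(*np.median(d[k],0)[::-1]))
E
```

```text
[ 0.61215829 -0.30070002  0.17493378] [3.14047661e+00 2.92729115e-03 2.28002705e+00]
(array([ 0.61104538, -0.3035298 ]), np.float64(0.0), np.int64(0), 786)
36 -0.8311334035750709
```

View pics/w10.png

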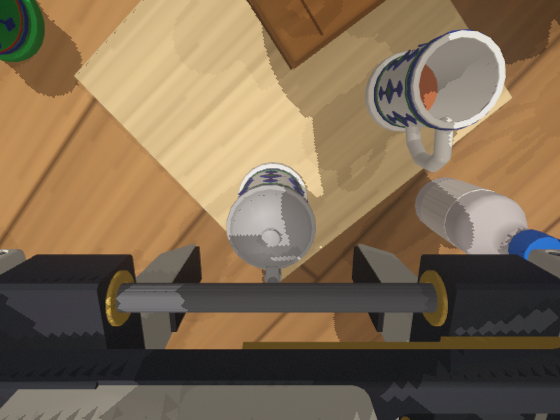

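>>> send_rows --pt "0.9 -0.001 -0.003 -0.03 0" --pt "0.9 0 0 -0.03 0" --pt "0.9 0 0 -0.02 0" --pt "0.9 0 0 0 0" --pt "0.9 0 0 0 0"

```text
time: 18.9
tool_pos: [0.611, -0.3046, 0.0948]
tool_rot: [3.141, 0.003, 2.279]
contact_force: [0.4, -0.1, 1.2]
opening: 0.0824
grip_force: 0.0
```

>>> send_rows --pt "0.6 0 0 0 0" --pt "0.6 0 0 0 0" --pt "0.6 0 0 0 0" --grip_force 10

```text
time: 19.2
tool_pos: [0.6104, -0.3047, 0.0943]
tool_rot: [3.141, 0.002, 2.279]
contact_force: [-0.2, -0.4, 5.5]
opening: 0.0643
grip_force: 10.0
```

>>> send_rows --pt "0.6 -0.0047 0.0055 0.001 0" --pt "0.6 -0.0047 0.0055 0.0017 0" --pt "0.6 -0.0047 0.0055 0.0012 0" --pt "0.6 -0.0047 0.0055 0.0007 0" --pt "0.6 -0.0047 0.0055 0.0002 0" --grip_force 10

```text
time: 19.7
tool_pos: [0.5866, -0.2766, 0.0988]
tool_rot: [3.141, 0.002, 2.279]
contact_force: [1.3, -1.5, 4.0]
opening: 0.0646
grip_force: 10.0
```

>>> send_rows --pt "0.6 -0.0047 0.0055 -0.0002 0" --pt "0.6 0 0 0 0"

```text
time: 19.9
tool_pos: [0.5812, -0.2703, 0.0981]
tool_rot: [3.141, -0.0, 2.279]
contact_force: [-0.9, 0.3, 6.0]
opening: 0.0644
grip_force: 10.0
```

>>> send_rows --pt "0.6 0 0 0 0" --pt "0.6 0 0 0 0" --pt "0.6 0 0 0.03 0" --pt "0.6 0 0 0.05 0" --pt "0.6 0 0 0.05 0" --grip_force 45

```text
time: 20.4
tool_pos: [0.5801, -0.2699, 0.2259]
tool_rot: [-3.14, -0.007, 2.279]
contact_force: [2.2, -1.3, -4.0]
opening: 0.0629
grip_force: 45.0
```

>>> send_rows --pt "0.6 0 0 0.05 0" --pt "0.6 0 0 0.05 0" --pt "0.6 0 0 0.04 0" --pt "0.6 0 0 0 0" --pt "0.6 0 0 0 0"

```text
time: 20.9
tool_pos: [0.5814, -0.2708, 0.3657]
tool_rot: [-3.141, -0.003, 2.279]
contact_force: [-0.4, 0.6, -5.3]
opening: 0.0632
grip_force: 45.0
```

```bash
python3 - <<'E'
from m import *
snap('wrist','w11');print(observe()['tool_pos'],observe()['tool_rot'],observe()['qpos'],lidtilt('w11'))
E
```

```text
[ 0.58105307 -0.2706163   0.36411445] [-3.13991657 -0.00595692  2.2789831 ] [-5.55439374e-01  5.31653586e-01  8.57180089e-01  2.07163621e-04
  1.75894385e+00 -1.26359302e+00] ((np.float64(0.009484240446137262), np.float64(0.3600000000000001)), 4847)
```

>>> send_rows --pt "0.6 -0.028 0.036 0 0.0746" --pt "0.6 -0.028 0.036 0 0.0746" --pt "0.6 -0.028 0.036 0 0.0746" --pt "0.6 -0.028 0.036 0 0.0746" --pt "0.6 0 0.045 0 0.0746"

```text
time: 21.45
tool_pos: [0.4656, -0.0811, 0.3647]
tool_rot: [-3.14, -0.007, 2.653]
contact_force: [2.8, 0.6, -4.7]
opening: 0.0632
grip_force: 45.0
```

>>> send_rows --pt "0.6 0 0.045 0 0.0746" --pt "0.6 0 0.045 0 0.0746" --pt "0.6 0 0.045 0 0.0746" --pt "0.6 0 0.045 0 0.0746" --pt "0.6 0 0.045 0 0.0746"

```text
time: 21.95
tool_pos: [0.4681, 0.1444, 0.3644]
tool_rot: [-3.14, -0.006, 3.028]
contact_force: [0.8, -1.0, -5.0]
opening: 0.0632
grip_force: 45.0
```

>>> send_rows --pt "0.6 0 0.045 0 0.0746" --pt "0.6 0 0.045 0 0.0746" --pt "0.6 0 0.045 0 0.0746" --pt "0.6 0 0.04 0 0" --pt "0.6 0 0.038 0 0"

```text
time: 22.45
tool_pos: [0.4684, 0.3573, 0.3637]
tool_rot: [-3.139, -0.006, -3.034]
contact_force: [-0.1, -0.7, -4.9]
opening: 0.0629
grip_force: 45.0
```

>>> send_rows --pt "0.6 0 0 0 0" --pt "0.6 0.0375 0.002 0 0" --pt "0.6 0.0375 0 0 0" --pt "0.6 0 0 0 0" --pt "0.6 0 0 0 0"

```text
time: 22.95
tool_pos: [0.5449, 0.3568, 0.3631]
tool_rot: [-3.139, -0.007, -3.036]
contact_force: [-0.2, 0.0, -3.8]
opening: 0.063
grip_force: 45.0
```

>>> send_rows --pt "0.6 0 0.001 -0.03 0" --pt "0.6 0 0 -0.03 0" --pt "0.6 0 0 -0.018 0" --pt "0.6 0 0 0 0" --pt "0.6 0 0 0 0"

```text
time: 23.45
tool_pos: [0.5441, 0.3586, 0.2897]
tool_rot: [-3.141, -0.001, -3.034]
contact_force: [-0.1, -0.3, -3.4]
opening: 0.0629
grip_force: 45.0
```

```bash
python3 - <<'E'
from m import *
snap('wrist','w12');snap('side','side12');print(observe()['tool_pos'],lidtilt('w12'))
P,M=get([('side12','side')]);q=(P-[.622,.2137,.140])@R(.107)
k=(abs(q[:,1]-.153)<.046)&(abs(q[:,0]-.02)<.1)&(P[:,2]<.27)
for z in np.arange(.055,.16,.015):
    a=k&(abs(q[:,2]-z)<.0075)&~M
    if a.sum()>3: print(round(z,3),a.sum(),np.round([q[a,0].min(),q[a,0].max(),q[a,1].min(),q[a,1].max()],3))
E
```

```text
[0.5448845  0.35895853 0.29115874] ((np.float64(0.008005229910392389), np.float64(0.6200000000000002)), 5046)
0.055 44 [-0.045  0.091  0.107  0.185]
0.085 50 [-0.041  0.027  0.116  0.149]
0.1 124 [-0.042  0.045  0.114  0.169]
0.115 122 [-0.035  0.054  0.119  0.156]
0.13 82 [-0.034  0.021  0.119  0.152]
0.145 50 [-0.032  0.006  0.119  0.166]
```

>>> send_rows --pt "0.6 0.014 0.001 -0.005 0" --pt "0.6 0.006 0.001 -0.018 0" --pt "0.6 0.006 0 -0.018 0" --pt "0.6 0.004 0 -0.012 0" --pt "0.6 0.003 0 -0.008 0"

```text
time: 24.05
tool_pos: [0.578, 0.3607, 0.2281]
tool_rot: [3.141, 0.0, -3.035]
contact_force: [-0.7, -0.1, -4.7]
opening: 0.0633
grip_force: 45.0
```

>>> send_rows --pt "0.6 0 0 0 0" --pt "0.6 0 0 0 0"

```text
time: 24.25
tool_pos: [0.5779, 0.3609, 0.2293]
tool_rot: [3.141, 0.001, -3.035]
contact_force: [0.9, -0.1, -4.9]
opening: 0.0629
grip_force: 45.0
```

>>> send_rows --pt "0.6 0 0 -0.002 0" --pt "0.6 0 0 0 0"

```text
time: 24.45
tool_pos: [0.5777, 0.3609, 0.2271]
tool_rot: [3.141, 0.001, -3.034]
contact_force: [-0.4, 0.0, -4.7]
opening: 0.0631
grip_force: 45.0
```

>>> send_rows --pt "0.6 0 0 -0.003 0" --pt "0.6 0 0 0 0"

```text
time: 24.65
tool_pos: [0.5777, 0.3608, 0.2233]
tool_rot: [3.141, 0.0, -3.035]
contact_force: [0.8, -0.4, -4.0]
opening: 0.0634
grip_force: 45.0
```

>>> send_rows --pt "0.6 0 0 -0.002 0" --pt "0.6 0 0 0 0"

```text
time: 24.85
tool_pos: [0.5776, 0.3608, 0.2216]
tool_rot: [3.141, -0.0, -3.035]
contact_force: [-0.1, 0.4, -4.6]
opening: 0.0632
grip_force: 45.0
```

>>> send_rows --pt "0.6 0 0 -0.0015 0" --pt "0.6 0 0 0 0"

```text
time: 25.05
tool_pos: [0.5774, 0.3608, 0.2212]
tool_rot: [3.141, 0.0, -3.034]
contact_force: [-4.7, -1.2, 3.1]
opening: 0.0633
grip_force: 45.0
```

>>> send_rows --pt "0.6 0 0 0 0" --pt "0.6 -0.003 0 -0.002 0" --pt "0.6 -0.003 0 -0.002 0" --pt "0.6 -0.003 0 -0.002 0" --pt "0.6 0 0 -0.001 0" --grip_force 6

```text
time: 25.55
tool_pos: [0.5681, 0.3604, 0.2132]
tool_rot: [-3.141, -0.001, -3.034]
contact_force: [-4.8, -4.1, 5.9]
opening: 0.0645
grip_force: 6.0
```

>>> send_rows --pt "0.6 0 0 0 0" --pt "0.6 0 0 0 0"

```text
time: 25.75
tool_pos: [0.5682, 0.3603, 0.2131]
tool_rot: [-3.141, -0.001, -3.035]
contact_force: [-5.5, -2.4, 5.9]
opening: 0.0644
grip_force: 6.0
```

```bash
python3 - <<'E'
from m import *
snap('side','side13');s=observe();print(s['tool_pos'],s['contact_force'])
P,M=get([('side13','side')]);q=(P-[.622,.2137,.140])@R(.107)
for y in(.051,.153):
  k=(abs(q[:,1]-y)<.046)&(abs(q[:,0]-.02)<.1)
  for z in np.arange(.05,.1,.012):
    a=k&(abs(q[:,2]-z)<.006)&~M
    if a.sum()>3: print(y,round(z,3),a.sum(),np.round([q[a,0].min(),q[a,0].max(),q[a,1].min(),q[a,1].max()],3))
E
```

```text
[0.56825391 0.36028173 0.21316918] [-6.16947726 -2.33320935  5.88188541]
0.051 0.05 143 [-0.046  0.091  0.006  0.096]
0.051 0.062 64 [-0.031  0.063  0.021  0.052]
0.051 0.074 80 [-0.032  0.062  0.021  0.056]
0.051 0.086 93 [-0.031  0.056  0.019  0.056]
0.051 0.098 77 [-0.03   0.046  0.02   0.063]
0.153 0.05 83 [-0.046  0.09   0.108  0.171]
0.153 0.062 43 [-0.033  0.061  0.123  0.155]
0.153 0.074 46 [-0.032  0.026  0.119  0.149]
0.153 0.086 30 [-0.032  0.023  0.112  0.151]
0.153 0.098 33 [-0.032 -0.01   0.108  0.199]
```

Seated like its neighbour. Release and retreat.

>>> send_rows --pt "0.6 0.001 0 0 0" --pt "0.7 0 0 0 0" --pt "0.76 0 0 0 0" --pt "0.82 0 0 0 0" --pt "0.85 0 0 0 0" --grip_force 3

```text
time: 26.3
tool_pos: [0.5701, 0.3609, 0.2127]
tool_rot: [3.141, 0.001, -3.035]
contact_force: [-0.2, -0.9, 0.3]
opening: 0.0767
grip_force: 0.0
```

>>> send_rows --pt "0.85 -0.001 0 0.01 0" --pt "0.85 0 0 0.025 0" --pt "0.85 0 0 0.03 0" --pt "0.85 -0.02 0 0.03 0" --pt "0.85 -0.045 0 0.01 0"

```text
time: 26.8
tool_pos: [0.5061, 0.3607, 0.321]
tool_rot: [3.139, 0.006, -3.037]
contact_force: [-0.1, -0.5, 0.9]
opening: 0.0782
grip_force: 0.0
```

>>> send_rows --pt "0.85 -0.045 0.01 0 0" --pt "0.85 -0.045 0.01 0 0" --pt "0.85 -0.045 0.02 0 0" --pt "0.85 -0.045 0.02 0 0" --pt "0.85 -0.04 0.02 0 0"

```text
time: 27.3
tool_pos: [0.2817, 0.4413, 0.3193]
tool_rot: [3.14, 0.001, -3.035]
contact_force: [0.2, 0.2, -0.7]
opening: 0.0779
grip_force: 0.0
```

>>> send_rows --pt "0.85 -0.045 0.02 0 0" --pt "0.85 0 0 0 0" --pt "0.85 0 0 0 0"

```text
time: 27.6
tool_pos: [0.2381, 0.4613, 0.3189]
tool_rot: [3.141, 0.001, -3.032]
contact_force: [0.2, -0.7, 0.7]
opening: 0.0779
grip_force: 0.0
```

```bash
python3 chk.py 14 2>/dev/null; cp pics/top14.png pics/final.png
```

```text
[0.23971452 0.46054759 0.31836414] [ 3.14113273e+00  9.72607220e-04 -3.03533928e+00]
[('top14', 'top')]
-0.153 [ 0.0027 -0.1533] thumb [ 0.043 -0.153  0.11 ] 0.118 top 0.124 [ 0.002 -0.154  0.126]
-0.051 [ 0.0018 -0.049 ] thumb [ 0.044 -0.05   0.112] 0.118 top 0.124 [-0.001 -0.049  0.127]
0.051 [0.0014 0.0534] thumb [0.044 0.05  0.113] 0.119 top 0.124 [-0.     0.055  0.127]
0.153 [-0.0007  0.1518] thumb [0.043 0.15  0.113] 0.12 top 0.125 [-0.001  0.149  0.126]
[('side14', 'side')]
-0.153 [ 0.0019 -0.1519] thumb [ 0.042 -0.154  0.109] 0.121 top 0.126 [ 0.    -0.156  0.13 ]
-0.051 [ 0.0009 -0.0486] thumb [ 0.041 -0.052  0.11 ] 0.121 top 0.127 [-0.002 -0.05   0.127]
0.051 [0.0003 0.0546] thumb [0.04  0.05  0.111] 0.121 top 0.127 [0.001 0.046 0.128]
0.153 [-0.0019  0.1524] thumb [0.039 0.151 0.11 ] 0.12 top 0.129 [-0.004  0.146  0.129]
```

View pics/final.png

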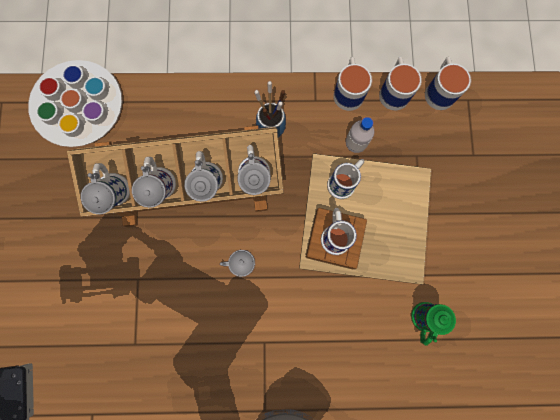

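```bash
python3 -c "from cell import *;print(hand_in())"
```

```text
the job is handed in; nothing more can be done
None
```

The job is handed in at about 28 s: all four crate cells hold lidded steins seated level with each other and with handles upslope, and the misplaced lidless stein stands upright on the block. The final top view shows everything else where it began.

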